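# Hold the blue spring clip open around the edge of the red menu card

## Task

Pick up the blue spring clip by its two tails, squeeze them so that the jaws gape wide, and bring the open jaws well over the upright right-hand edge (as the robot sees it) of the red card, about halfway up, with the card between the jaws but touching neither, so that the cook can slip an order in. Finish while still holding the clip level and squeezed open there in the air: do not let it close or put it down. Leave the red card standing where it is and everything else alone.

Things in the scene. Friction and masses are not known exactly. Their poses are not given: they have to be found in the camera images.
- clip: Blue plastic spring clip, 103 mm long, 32 mm tall, 90 g, lying on its side on the counter. Origin on the hinge axis at the underside; x to the jaws, y across, z up along the hinge. Jaws 6 mm thick reach x = +58 mm, 1 mm apart when shut. Ribbed tails splay behind the hinge to x = -42 mm, 52 mm over their outer faces. Squeezing the tails together along y opens the jaws.
- clip_pivot (a point): Hinge axis at mid-height, 16 mm above the clip's underside; the clip's axes. Fully squeezed, the tails are flat and parallel, 24 mm over their outer faces, and reach x = -48 mm; a good hold is centred at x = -36 mm. The spring pushes back with about 4 N on each tail at first, 11 N when fully open, then there is a hard stop.
- clip_jaw (a joint): Angle (rad) of one jaw away from the clip's centre line; the other jaw mirrors it. 0 = shut, 0.32 = fully open (hard stop; tips then 37 mm apart inside). It springs back to 0 when let go.
- red_card: Red card 3 mm thick, 130 mm wide, upright in a wooden block 55 x 80 x 22 mm; 0.5 kg, loose. Origin under the block's middle; x normal to the card, y along its width (to the robot's left, give or take the yaw), z up. The card spans heights 22 to 122 mm and overhangs the block by 25 mm each side. White patch with yellow disc on both faces.
- red_edge (a point): Middle of the red card's right-hand upright edge (at its y = -65 mm, 72 mm above the counter): the edge to take between the jaws. Same axes as the red card.
- green_card: The same card and block in green, a bystander. Origin under the middle of the block; same axes as the red card. One card stands nearer to the robot and the other farther away.
- sauce: Amber bottle with red cap, 60 mm across, 190 mm tall, a bystander; origin under its centre.
- tin: Tin can, 74 mm across, 85 mm tall, a bystander; origin under its centre.
- bowl: Low blue bowl, 100 mm across, 40 mm tall, a bystander; origin under its centre.
Not all that is in view belongs to the job. There is more than one size of the clip; the job needs the middle-sized.

How it is judged:
By the outcome, as a careful person would: the job done as asked, in the order asked, and still so for the second after the job is handed in, while the arm keeps its last pose, push and grip.
It also fails if it takes over 38 s, if anything falls off the work surface, if the arm or the gripper's body presses on something with over 40 N, if the wrist force passes 120 N, or if a joint passes its speed limit or range.

## Robot

A 6-joint arm with a two-finger parallel gripper is mounted at the origin on the work surface. World frame = base frame: x ahead of the robot, y to its left, z up, the work surface at z = 0. Lengths are in mm, angles in rad, forces in N, time in s.
With the tool pointing down it reaches from about 350 to 975 mm from the base axis. Payload 7.1 kg.
Tool frame: the origin (TCP) lies midway between the tips of the shut fingers; the grasp point (between the pads) lies 19 mm behind it; z points along the fingers, x is the direction in which the jaws open and shut, and the axes are right-handed (so a half turn about z gives the same grasp; the last joint's range is limited). The gripper opens to 88 mm and grips with 3 to 60 N. Pads are 20 mm wide; open, the fingers measure 115 mm over their backs; the gripper's body (75 mm by 178 mm) begins 61 mm behind the grasp point.
Start: joints at [-1.205, 0.423, 1.63, -0, 1.089, -0.019], TCP at [234.624, -579.272, 189.975] pointing down, gripper open.
Joint ranges: [-3, 3], [-0.9, 2.11], [0.09, 2.58], [-1.31, 4.45], [0.11, 2.69], [-2.54, 2.54]. Speed limits (rad/s): [2.39, 2.39, 3.01, 3.14, 3.14, 3.14].

## Interface

Orientations are given as a rotation vector (axis times angle).
In Python, from workcell import telemetry, imaging, ticket gives the robot as it stands.
- The arm moves only by the tool jog_arm, never from a script. Its arguments are lists of equal length, an entry for each row: "travel": the shift along the world's x, y, z in units of 400 mm (1.0 is 400 mm), a list of three; "dr": the turn, a rotation vector about the world's x, y, z in units of 90 degrees (1.0 is 90 degrees), a list of three. In form: {"travel": [[tx, ty, tz], ...], "dr": [[wx, wy, wz], ...]}. A call has exactly 10 rows; each row is the pose to reach, as a shift and turn from the pose measured when the call began; what a row does not reach only later rows make up. A row lasts 1/10 s, in which the tool goes at most 50 mm and 8.59 degrees, less where a joint would pass 70% of its speed; a pose out of reach is approached as far as the arm can. A call with a number of a shift or a turn outside -1 to 1 is refused whole. A call with a gripper value outside its range is refused whole. "hand" is the opening, from -1 (shut) to 1 (fully open), set as the call begins (left out, the last holds). The fingers move at their own pace and stop on an object; the grip force is fixed at half the most. Time passes only in rows, so rows that repeat a pose let the fingers close, or fill a call up. It gives the time, the measured TCP pose, the force and the opening at its end, in the units of the state.
- telemetry.get_obs(): the state, without advancing time (a new reading comes with each control period).
- imaging.get_image(name): name is "scene" or "side" or "wrist"; returns a dict with "pixels" (384x512x3 uint8, red, green, blue), "range_z" (384x512 float32, mm along the optical axis (not along the pixel's ray), 0 where there is no reading), "fx", "fy", "cx", "cy" (pixels), "extrinsics" (4x4, takes a point from world to camera coordinates). Camera axes: x right, y down, z forward; pixel columns grow to the right and rows downward; lengths in mm; the calibration is good to about 2 mm. The wrist camera is an equidistant fisheye: a pixel r from the principal point sees the ray r / f radians off the axis. A picture is of the moment at which its call begins.
- ticket.close_job(): hands the job in, once; it reports no verdict.
The state is a dict: "t": time; "qpos": joint angles; "qvel": joint speeds; "joint_torque": joint torques, N m; "ee_pos": TCP position; "orientation": TCP orientation; "ft_force": force on the tool from outside, world axes, zero at the start; "moment": the same for the moment, N m; "width": finger opening in mm.
Only numpy, scipy, OpenCV 4.12 (cv2) and the standard library are available. Lean on these libraries where they do the work, as an engineer would, in place of code of your own. Each camera call takes 0.05 s, during which the arm holds its last target. There are 200 camera calls.

## Working session

There is one attempt and no reset: what is moved stays moved. The work goes in short steps, Python scripts to look and compute and a tool call to move; the robot and the scene stay as the last step left them, time stands still between calls to the robot, and variables do not carry over. Pictures are saved under pics/ and viewed, about 8 in all and at most 12, crops included, and the job is handed in when it is done.

Besides the shell and the picture viewer there is one more tool, called after "Request:" as name(argument=value, ...) on one line, values as JSON. jog_arm: Moves the arm, as the interface text tells. Its arguments: {"type":"object","properties":{"travel":{"type":"array"},"dr":{"type":"array"},"hand":{"type":"number"}},"required":["travel","dr"]}

```bash
mkdir -p pics; ls; python3 - <<'E'
from workcell import telemetry, imaging
import cv2,numpy as np
print(telemetry.get_obs())
a=[]
for n in("scene","side"):
    d=imaging.get_image(n); np.savez(n+"0.npz",**d); a.append(d["pixels"])
    print(n,d["fx"],d["fy"],d["cx"],d["cy"],d["extrinsics"].round(3).tolist())
cv2.imwrite("pics/a0.png",a[0][:,:,::-1]);cv2.imwrite("pics/b0.png",a[1][:,:,::-1])
E
```

```text
pics
{'t': 0.0, 'qpos': array([-1.20501028e+00,  4.23806938e-01,  1.63068964e+00, -1.03112326e-05,
        1.08861543e+00, -1.90050980e-02]), 'qvel': array([ 2.39882189e-04, -8.31193504e-04, -8.28855591e-05,  8.93228291e-04,
       -9.86244792e-05,  1.56762574e-04]), 'joint_torque': array([-2.13492662e-03, -5.44621933e+01, -2.73670954e+01,  6.41915970e-02,
        2.27677077e-02, -1.62180290e-04]), 'ee_pos': array([ 234.40294074, -578.72022523,  189.22305305]), 'orientation': array([-2.60450331e+00,  1.75519979e+00,  1.96111715e-03]), 'ft_force': array([ 0.44869493, -0.22825965,  0.3315355 ]), 'moment': array([0.00110896, 0.04548155, 0.00509043]), 'width': 87.87210149808323}
scene 437.90203488740184 437.90203488740184 252.13475422248098 192.6473628615096 [[0.862, 0.507, -0.01, -557.55], [0.321, -0.56, -0.764, -104.885], [-0.393, 0.655, -0.646, 1554.581], [0.0, 0.0, 0.0, 1.0]]
side 425.9954842188831 425.9954842188831 248.44762903002692 195.6241185719554 [[0.982, -0.19, -0.008, -620.81], [-0.118, -0.574, -0.81, 176.864], [0.149, 0.796, -0.586, 1149.588], [0.0, 0.0, 0.0, 1.0]]
```

View pics/a0.png

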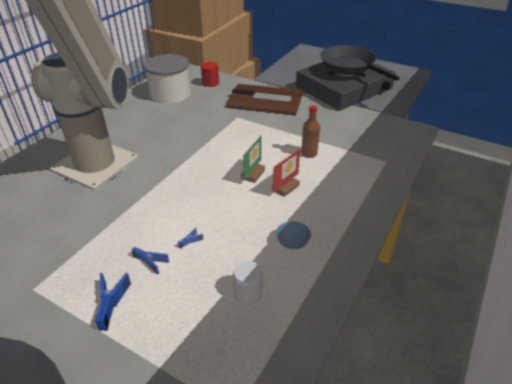

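View pics/b0.png

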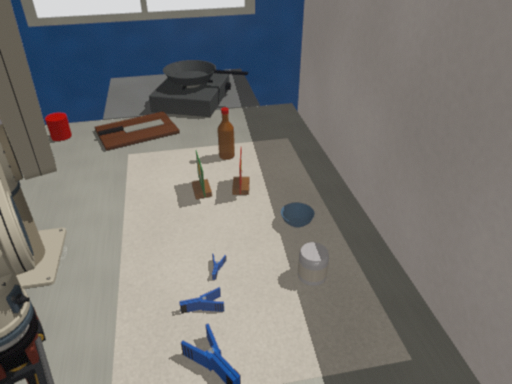

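The scene view shows three blue clips: small at (190,238), middle at (150,258) and large at (112,298). The red card is at (287,172), behind the green one at (252,158). The side view shows the same layout, with the middle clip at (203,301) and the red card at (241,170). Next I'll measure them.

```bash
cat > h.py <<'E'
import numpy as np,cv2
def pts(d,m):
    v,u=np.nonzero(m&(d["range_z"]>0)); z=d["range_z"][v,u]
    c=np.c_[(u-d["cx"])/d["fx"]*z,(v-d["cy"])/d["fy"]*z,z]
    E=d["extrinsics"]; return (c-E[:3,3])@E[:3,:3],u,v
def hsv(d): return cv2.cvtColor(d["pixels"],cv2.COLOR_RGB2HSV)
E
python3 - <<'E'
from h import *
for n in("scene","side"):
    d=dict(np.load(n+"0.npz")); h=hsv(d)
    for nm,lo,hi in(("blue",(105,130,50),(125,255,255)),("red",(0,150,60),(6,255,255)),("red2",(172,150,60),(180,255,255)),("green",(55,100,30),(85,255,255)),("block",(5,90,30),(18,255,255))):
        m=cv2.inRange(h,lo,hi)
        k,l,s,c=cv2.connectedComponentsWithStats(m)
        for i in range(1,k):
            if s[i,4]<40: continue
            p,u,v=pts(d,l==i)
            if len(p)<20 : continue
            md=np.median(p,0)
            if not(150<md[0]<1100 and -900<md[1]<500 and -20<md[2]<200):continue
            print(n,nm,s[i],md.round(),"lo",np.percentile(p,2,axis=0).round(),"hi",np.percentile(p,98,axis=0).round())
            if nm=="blue":
                q=p[p[:,2]>22][:,:2]
                if len(q)>5: print("   rect top",cv2.minAreaRect(q.astype(np.float32)),len(q))
a=np.load("scene0.npz")["pixels"][215:335,70:220];b=np.load("side0.npz")["pixels"][245:384,160:260]
im=np.zeros((560,1000,3),np.uint8)
a=cv2.resize(a,None,fx=3,fy=3,interpolation=2);b=cv2.resize(b,None,fx=3.4,fy=3.4,interpolation=2)
im[:a.shape[0],:450]=a;im[:b.shape[0],450:450+b.shape[1]]=b
cv2.imwrite("pics/c.png",im[:480,:800,::-1])
E
```

```text
scene blue [133 248  20  16  76] [ 460. -263.   32.] lo [ 425. -273.   26.] hi [ 499. -255.   35.]
   rect top ((465.0097351074219, -261.65838623046875), (15.820294380187988, 79.22920227050781), 81.37150573730469) 76
scene blue [ 96 274  32  56 692] [ 493. -419.   43.] lo [ 440. -479.   11.] hi [ 525. -353.   48.]
   rect top ((492.7127380371094, -409.388916015625), (63.10792922973633, 141.45379638671875), 40.22351837158203) 577
scene block [303 113  17  44 534] [642. 408.  90.] lo [617. 398.  11.] hi [661. 429. 167.]
scene block [249 165  15  15 112] [537. 215.  22.] lo [523. 183.  16.] hi [548. 253.  25.]
scene block [277 178  21  16 161] [663. 206.  21.] lo [642. 173.  12.] hi [679. 242.  26.]
side blue [213 260  10  15  61] [ 518. -148.   24.] lo [ 508. -173.   15.] hi [ 537. -128.   28.]
   rect top ((516.7974243164062, -147.87222290039062), (54.40093994140625, 16.50543975830078), 60.82017135620117) 45
side blue [180 288  43  23 406] [ 476. -261.   28.] lo [ 426. -274.    7.] hi [ 513. -233.   36.]
   rect top ((468.2295837402344, -258.6326599121094), (94.29088592529297, 46.566226959228516), 4.8108110427856445) 252
side blue [182 325  58  59 960] [ 481. -419.   44.] lo [ 423. -476.    9.] hi [ 519. -356.   49.]
   rect top ((482.11737060546875, -416.3581237792969), (67.32687377929688, 137.96469116210938), 31.36642074584961) 807
side red [221 107   7   8  42] [631. 422. 190.] lo [622. 415. 178.] hi [641. 445. 195.]
side block [218 113  16  46 572] [630. 409.  88.] lo [606. 399.  12.] hi [657. 427. 171.]
side block [233 176  16  19 262] [644. 196.  24.] lo [619. 152.   7.] hi [674. 246.  63.]
side block [193 181  11  18 126] [504. 202.  24.] lo [493. 180.   7.] hi [517. 251.  28.]
side block [204 180   7  17  77] [536. 201.  24.] lo [529. 182.   9.] hi [544. 252.  28.]
```

View pics/c.png

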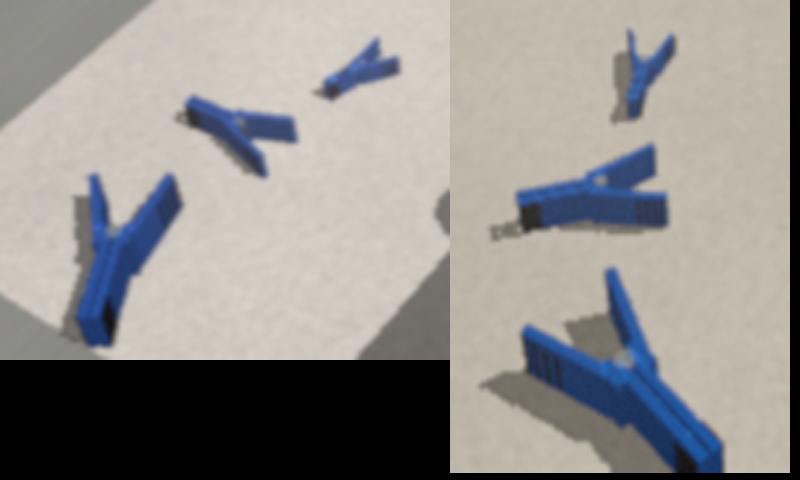

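```bash
cat >> h.py <<'E'
def ray(d,u,v):
    E=d["extrinsics"];R=E[:3,:3]
    return -R.T@E[:3,3], R.T@np.array([(u-d["cx"])/d["fx"],(v-d["cy"])/d["fy"],1])
def plane(d,u,v,z):
    o,r=ray(d,u,v); return o+r*(z-o[2])/r[2]
E
python3 - <<'E'
from h import *
s=dict(np.load("scene0.npz"));b=dict(np.load("side0.npz"))
for nm,x,y in(("hinge",238,122),("jaw",193,98),("tailA",296,119),("tailB",266,168)): print("scene",nm,plane(s,70+x/3,215+y/3,32).round(1))
for nm,x,y in(("hinge",148,178),("jaw",70,193),("tailA",204,146),("tailB",217,195)): print("side",nm,plane(b,160+x/3.4,245+y/3.4,32).round(1))
im=np.zeros((480,800,3),np.uint8)
im[:480,:400]=cv2.resize(s["pixels"][135:207,240:300],(400,480),interpolation=2)
im[:480,400:800]=cv2.resize(b["pixels"][140:200,190:240+0],(400,480),interpolation=2)
im[:480,400:800]=cv2.resize(b["pixels"][138:204,200:255],(400,480),interpolation=2)
cv2.imwrite("pics/d.png",im[:,:,::-1])
E
```

```text
scene hinge [ 479.  -258.4   32. ]
scene jaw [ 424.1 -256.7   32. ]
scene tailA [ 521.9 -229.6   32. ]
scene tailB [ 534.9 -286.9   32. ]
side hinge [ 476.3 -251.5   32. ]
side jaw [ 422.5 -254.1   32. ]
side tailA [ 518.3 -230.3   32. ]
side tailB [ 521.  -275.7   32. ]
```

View pics/d.png

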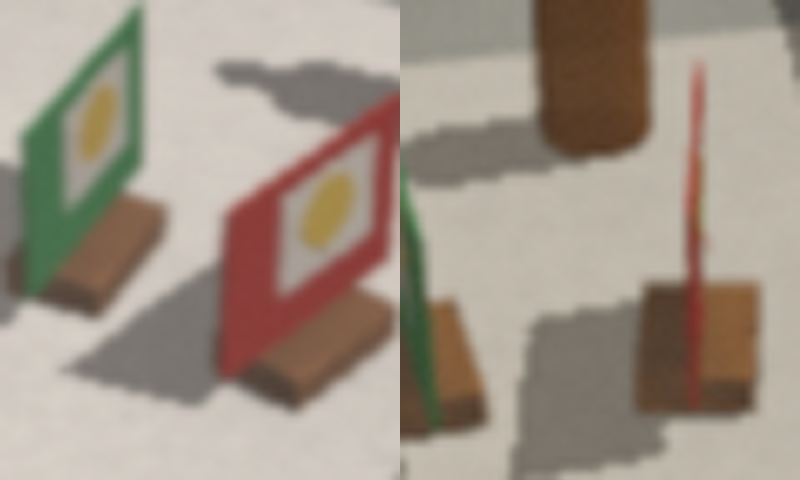

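```bash
python3 - <<'E'
from h import *
s=dict(np.load("scene0.npz"));b=dict(np.load("side0.npz"))
P=lambda x,y:(240+x/6.667,135+y/6.667)
Q=lambda x,y:(200+(x-400)/7.273,138+y/7.273)
print("R bot",plane(s,*P(220,378),22),"R top",plane(s,*P(229,215),122),"L top",plane(s,*P(400,95),122),"L bot",plane(s,*P(388,262),22))
print("side R bot",plane(b,*Q(694,407),22),"L top",plane(b,*Q(699,62),122))
print("G R top",plane(s,*P(24,135),122),"L top",plane(s,*P(141,8),122))
E
```

```text
R bot [634.64519555 152.05477591  22.        ] R top [638.3000178  149.43698311 122.        ] L top [664.01605924 273.88330457 122.        ] L bot [664.59245362 272.90369315  22.        ]
side R bot [636.66652196 155.47693701  22.        ] L top [663.21611151 280.8930763  122.        ]
G R top [525.0819893  156.74397886 122.        ] L top [519.02918531 278.76626004 122.        ]
```

Request:
jog_arm(travel=[[0.1, 0.11, 0], [0.2, 0.22, 0], [0.3, 0.33, 0], [0.4, 0.44, 0], [0.5, 0.55, 0], [0.6, 0.66, 0], [0.69, 0.78, 0], [0.69, 0.81, 0], [0.69, 0.81, 0], [0.69, 0.81, 0]], dr=[[0, 0, -0.02], [0, 0, -0.05], [0, 0, -0.1], [0, 0, -0.15], [0, 0, -0.2], [0, 0, -0.244], [0, 0, -0.244], [0, 0, -0.244], [0, 0, -0.244], [0, 0, -0.244]], hand=1)

```text
t: 1.1
ee_pos: [511.8, -251.9, 188.9]
orientation: [-2.227, 2.214, 0.003]
ft_force: [-0.6, -0.2, 0.7]
width: 87.8
```

```bash
python3 - <<'E'
from workcell import imaging
import cv2,numpy as np
d=imaging.get_image("wrist"); np.savez("w1.npz",**d)
print(d["fx"],d["cx"],d["cy"],d["extrinsics"].round(3).tolist())
cv2.imwrite("pics/e.png",cv2.resize(d["pixels"][:,:,::-1],(768,576),interpolation=2))
E
```

```text
297.3186396354542 257.13710360805226 194.0133352486491 [[0.006, -1.0, -0.002, -254.28], [-0.962, -0.006, 0.275, 458.009], [-0.275, 0.0, -0.962, 529.912], [0.0, 0.0, 0.0, 1.0]]
```

View pics/e.png

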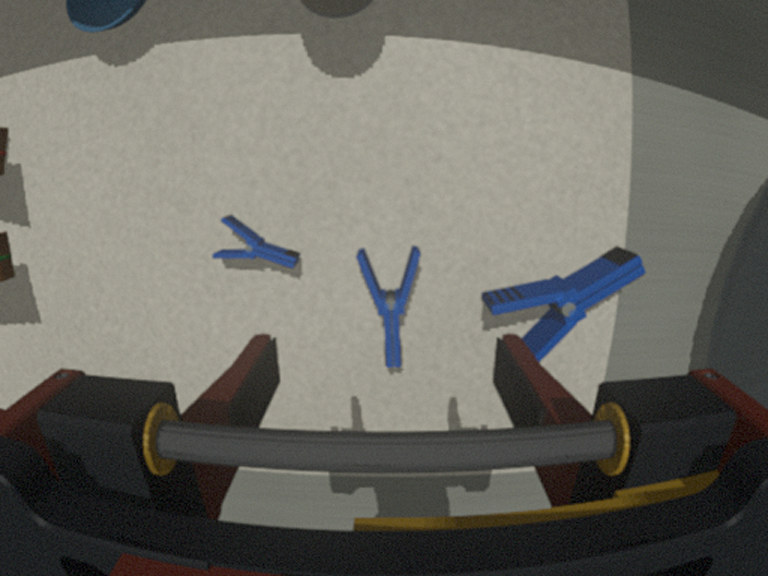

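The wrist view shows the middle clip under the tool: hinge at (391,302), jaw tips at (393,364), and tail ends at (362,253) and (415,250). The large clip is to the right.

```bash
cat >> h.py <<'E'
def fplane(d,u,v,z):
    x,y=u-d["cx"],v-d["cy"];r=np.hypot(x,y);t=r/d["fx"]
    c=np.array([x/r*np.sin(t),y/r*np.sin(t),np.cos(t)]);E=d["extrinsics"];R=E[:3,:3]
    o=-R.T@E[:3,3];q=R.T@c;return o+q*(z-o[2])/q[2]
E
python3 - <<'E'
from h import *
d=dict(np.load("w1.npz"))
for n,x,y,z in(("hinge",391,302,32),("jaw",393,360,32),("tA",362,252,32),("tB",415,249,32),("tAout",358,252,32),("tBout",419,249,32),("big1",488,297,45),("big2",535,355,45),("small",298,262,22)): print(n,fplane(d,x/1.5,y/1.5,z).round(1))
E
```

```text
hinge [ 477.7 -255.8   32. ]
jaw [ 425.2 -258.    32. ]
tA [ 519.6 -232.1   32. ]
tB [ 522.3 -274.6   32. ]
tAout [ 519.6 -228.9   32. ]
tBout [ 522.3 -277.8   32. ]
big1 [ 486.4 -333.8   45. ]
big2 [ 434.4 -380.4   45. ]
small [ 509.1 -177.6   22. ]
```

Request:
jog_arm(travel=[[0.004, -0.005, -0.06], [0.004, -0.005, -0.13], [0.004, -0.005, -0.2], [0.004, -0.005, -0.27], [0.004, -0.005, -0.34], [0.004, -0.005, -0.39], [0.004, -0.005, -0.43], [0.004, -0.005, -0.45], [0.004, -0.005, -0.46], [0.004, -0.005, -0.46]], dr=[[0, 0, 0.03], [0, 0, 0.03], [0, 0, 0.03], [0, 0, 0.03], [0, 0, 0.03], [0, 0, 0.03], [0, 0, 0.03], [0, 0, 0.03], [0, 0, 0.03], [0, 0, 0.03]])

```text
t: 2.15
ee_pos: [512.5, -255.8, 5.0]
orientation: [-2.278, 2.163, 0.002]
ft_force: [-0.6, -0.3, -0.2]
width: 87.6
```

Request:
jog_arm(travel=[[0, 0, 0], [0, 0, 0], [0, 0, 0], [0, 0, 0], [0, 0, 0], [0, 0, 0], [0, 0, 0], [0, 0, 0], [0, 0, 0], [0, 0, 0]], dr=[[0, 0, 0], [0, 0, 0], [0, 0, 0], [0, 0, 0], [0, 0, 0], [0, 0, 0], [0, 0, 0], [0, 0, 0], [0, 0, 0], [0, 0, 0]], hand=-1)

```text
t: 3.15
ee_pos: [512.4, -255.8, 5.0]
orientation: [-2.277, 2.163, 0.002]
ft_force: [0.4, -0.5, 0.0]
width: 11.5
```

```bash
python3 - <<'E'
from workcell import imaging,telemetry
import cv2,numpy as np
im=np.zeros((580,800,3),np.uint8)
d=imaging.get_image("wrist"); np.savez("w2.npz",**d)
b=imaging.get_image("side");s=imaging.get_image("scene")
im[:,:500]=cv2.resize(d["pixels"][90:322,156:356],(500,580),interpolation=2)
im[:290,500:]=cv2.resize(b["pixels"][250:340,150:243],(300,290),interpolation=2)
im[290:,500:]=cv2.resize(s["pixels"][215:300,110:198],(300,290),interpolation=2)
cv2.imwrite("pics/f.png",im[:,:,::-1]); o=telemetry.get_obs();print(o["width"],o["ft_force"])
E
```

```text
1.1807703986050955 [ 0.64574066 -0.27510076  0.16720481]
```

View pics/f.png

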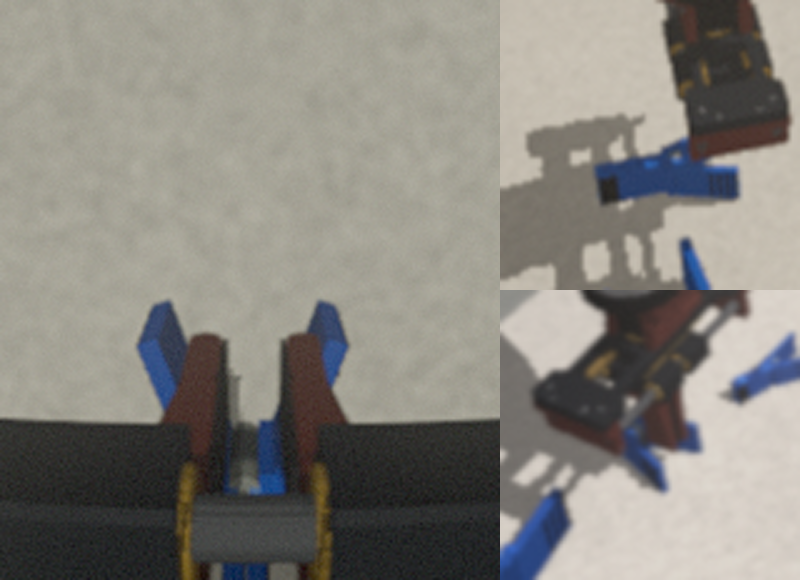

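The middle clip hasn't moved: its tail end is at the same side-camera pixel as before. The fingers have closed without meeting the tails. I'll use the depth image to check where the fingertips really are.

```bash
python3 - <<'E'
from h import *
from workcell import telemetry
o=telemetry.get_obs();print(o["ee_pos"],o["orientation"],o["qpos"])
def fp(d,U,V):
    u=np.asarray(U,float);v=np.asarray(V,float);x=u-d["cx"];y=v-d["cy"];r=np.hypot(x,y);t=r/d["fx"]
    z=d["range_z"][v.astype(int),u.astype(int)]
    c=np.stack([x/r*np.tan(t)*z,y/r*np.tan(t)*z,z],-1);E=d["extrinsics"];return (c-E[:3,3])@E[:3,:3]
def proj(d,p):
    E=d["extrinsics"];c=E[:3,:3]@p+E[:3,3];t=np.arctan2(np.hypot(c[0],c[1]),c[2]);k=d["fx"]*t/np.hypot(c[0],c[1]);return d["cx"]+k*c[0],d["cy"]+k*c[1]
d=dict(np.load("w2.npz"));E=d["extrinsics"];print("cam",-E[:3,:3].T@E[:3,3])
# crop f: u=156+x/2.5 v=90+y/2.5
for n,x,y in(("tailL top",155,308),("tailL end",158,330),("tailR",325,310),("fingL",205,345),("fingL2",200,380),("fingR",300,345),("counter",250,250),("blue in",268,450)):
    print(n,fp(d,156+x/2.5,90+y/2.5).round(1))
print("TCP proj crop",[((u-156)*2.5,(v-90)*2.5) for u,v in[proj(d,np.array([512.4,-255.8,5.])),proj(d,np.array([522,-255.8,5.])),proj(d,np.array([522,-255.8,40.]))]])
E
```

```text
[ 512.45780273 -255.81241652    4.9981454 ] [-2.27755291  2.16307292  0.00229437] [-4.84330280e-01  6.17116394e-01  1.83845121e+00  1.46308663e-03
  6.87281438e-01  1.03378566e+00]
cam [ 588.03492593 -251.79794576  199.30434127]
tailL top [ 517.9 -228.1    6.9]
tailL end [ 518.1 -231.    23.6]
tailR [ 521.  -274.6   10.4]
fingL [ 524.5 -244.3   47.2]
fingL2 [ 524.2 -244.4   64.7]
fingR [ 524.7 -265.5   45. ]
counter [ 534.1 -253.5    0.6]
blue in [ 481.6 -261.3   18.7]
TCP proj crop [(np.float64(254.09027450573404), np.float64(329.2811555634984)), (np.float64(255.91460058498257), np.float64(296.92468862081654)), (np.float64(256.28703953202444), np.float64(345.56788797145146))]
```

```bash
python3 - <<'E'
from h import *
from workcell import telemetry,imaging
w3=imaging.get_image("wrist");np.savez("w3.npz",**w3);print(telemetry.get_obs()["width"])
for n,tz in(("w1",189),("w2",5),("w3",5)):
    d=dict(np.load(n+".npz"));E=d["extrinsics"]
    v,u=np.mgrid[:384,:512];x=u-d["cx"];y=v-d["cy"];r=np.hypot(x,y)+1e-9;t=r/d["fx"];z=d["range_z"]
    c=np.stack([x/r*np.tan(t)*z,y/r*np.tan(t)*z,z],-1);p=(c-E[:3,3])@E[:3,:3]
    h=hsv(d);blue=(h[...,0]>100)&(h[...,0]<128)&(h[...,1]>110)
    for s in(0,1):
        m=(z>0)&(t<1.2)&~blue&(p[...,2]>tz+2)&(p[...,2]<tz+120)&(p[...,0]>495)&(p[...,0]<540)&((p[...,1]>-254) if s else (p[...,1]<-254))&(abs(p[...,1]+254)<70)
        q=p[m]; 
        if len(q): print(n,len(q),"z-TCP pct",(np.percentile(q[:,2],[1,5,50])-tz).round(1),"x",np.median(q[:,0]).round(1),"y",np.percentile(q[:,1],[2,98]).round(1))
E
```

```text
0.5222666291157195
w1 3125 z-TCP pct [33.8 39.6 80.5] x 521.1 y [-306.7 -295.2]
w1 3251 z-TCP pct [34.1 39.7 82.1] x 519.8 y [-208.1 -196.7]
w2 1251 z-TCP pct [ 5.4 22.2 67.9] x 524.5 y [-275.4 -260.6]
w2 1471 z-TCP pct [ 3.9 11.  63.9] x 523.0 y [-250.1 -227.2]
w3 1042 z-TCP pct [ 3.9 12.7 60.8] x 524.2 y [-275.9 -254.1]
w3 1039 z-TCP pct [ 3.   7.  53.4] x 523.7 y [-253.9 -226.7]
```

Depth shows the real fingertips are about 35 mm above the reported TCP, so the fingers closed above the clip. I'll open and go lower by that measured amount, watching the force.

Request:
jog_arm(travel=[[0, 0, 0], [0, 0, 0], [0, 0, 0], [0, 0, 0], [0, 0, 0], [0, 0, 0], [0, 0, 0], [0, 0, 0], [0, 0, 0], [0, 0, 0]], dr=[[0, 0, 0], [0, 0, 0], [0, 0, 0], [0, 0, 0], [0, 0, 0], [0, 0, 0], [0, 0, 0], [0, 0, 0], [0, 0, 0], [0, 0, 0]], hand=1)

```text
t: 4.35
ee_pos: [512.5, -255.8, 5.0]
orientation: [-2.278, 2.163, 0.002]
ft_force: [-0.5, 0.8, 0.4]
width: 77.2
```

Request:
jog_arm(travel=[[0.001, 0.004, 0], [0.002, 0.004, -0.01], [0.002, 0.004, -0.02], [0.002, 0.004, -0.03], [0.002, 0.004, -0.04], [0.002, 0.004, -0.05], [0.002, 0.004, -0.06], [0.002, 0.004, -0.065], [0.002, 0.004, -0.07], [0.002, 0.004, -0.07]], dr=[[0, 0, 0], [0, 0, 0], [0, 0, 0], [0, 0, 0], [0, 0, 0], [0, 0, 0], [0, 0, 0], [0, 0, 0], [0, 0, 0], [0, 0, 0]])

```text
t: 5.35
ee_pos: [513.1, -254.2, -23.2]
orientation: [-2.278, 2.163, 0.003]
ft_force: [-0.2, 0.2, -0.6]
width: 87.5
```

```bash
python3 - <<'E'
from h import *
from workcell import telemetry,imaging
o=telemetry.get_obs();tz=o["ee_pos"][2];print(o["ee_pos"],o["ft_force"],o["width"])
d=imaging.get_image("wrist");np.savez("w4.npz",**d);E=d["extrinsics"]
v,u=np.mgrid[:384,:512];x=u-d["cx"];y=v-d["cy"];r=np.hypot(x,y)+1e-9;t=r/d["fx"];z=d["range_z"]
c=np.stack([x/r*np.tan(t)*z,y/r*np.tan(t)*z,z],-1);p=(c-E[:3,3])@E[:3,:3]
for s in(-1,1):
    dy=s*(p[...,1]+254); m=(z>0)&(t<1.2)&(dy>36)&(dy<60)&(abs(p[...,0]-512)<16)&(p[...,2]>3)&(p[...,2]<100)
    q=p[m];print(len(q),np.percentile(q[:,2],[0.5,1,3,10]).round(1),np.percentile(q[:,0],[5,95]).round(1),np.percentile(q[:,1],[2,98]).round(1))
cv2.imwrite("pics/g.png",cv2.resize(d["pixels"][120:300,130:380,::-1],(750,540),interpolation=2))
E
```

```text
[ 513.12798176 -254.15692072  -23.24100271] [-0.23443173  0.24606023 -0.60310252] 87.45478568073037
2944 [10.2 10.8 13.5 22.3] [507.9 527.8] [-307.6 -297. ]
3395 [10.2 11.1 14.1 23.3] [503. 523.] [-210.5 -198.5]
```

View pics/g.png

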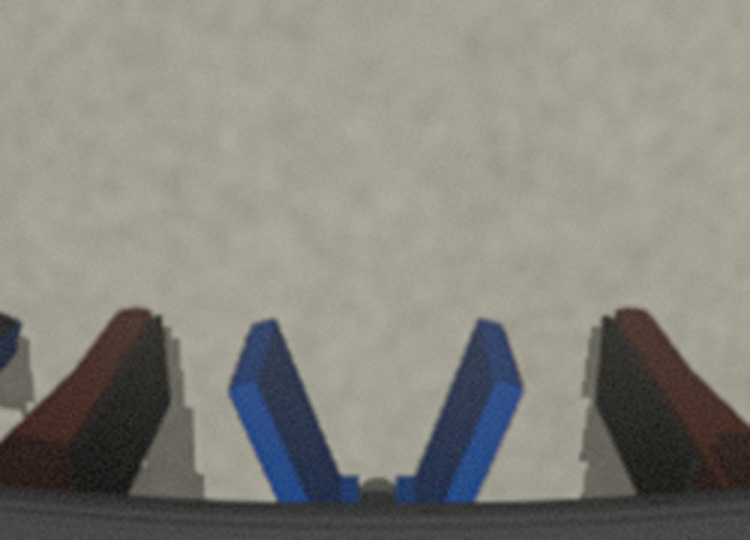

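The fingers now sit outside both tails with their tips at about z = 10 mm, and they are centred on the clip. Going 6 mm lower and squeezing.

Request:
jog_arm(travel=[[0, 0, -0.008], [0, 0, -0.015], [0, 0, -0.015], [0, 0, -0.015], [0, 0, -0.015], [0, 0, -0.015], [0, 0, -0.015], [0, 0, -0.015], [0, 0, -0.015], [0, 0, -0.015]], dr=[[0, 0, 0], [0, 0, 0], [0, 0, 0], [0, 0, 0], [0, 0, 0], [0, 0, 0], [0, 0, 0], [0, 0, 0], [0, 0, 0], [0, 0, 0]], hand=-1)

```text
t: 6.4
ee_pos: [513.2, -254.2, -29.0]
orientation: [-2.278, 2.163, 0.002]
ft_force: [0.3, 0.1, -0.5]
width: 23.1
```

Request:
jog_arm(travel=[[0, 0, 0], [0, 0, 0], [0, 0, 0], [0, 0, 0], [0, 0, 0], [0, 0, 0], [0, 0, 0.005], [0, 0, 0.015], [0, 0, 0.03], [0, 0, 0.05]], dr=[[0, 0, 0], [0, 0, 0], [0, 0, 0], [0, 0, 0], [0, 0, 0], [0, 0, 0], [0, 0, 0], [0, 0, 0], [0, 0, 0], [0, 0, 0]])

```text
t: 7.4
ee_pos: [513.1, -254.1, -8.6]
orientation: [-2.278, 2.163, 0.003]
ft_force: [-0.1, 0.7, -0.5]
width: 23.1
```

```bash
python3 - <<'E'
from h import *
from workcell import telemetry,imaging
o=telemetry.get_obs();print(o["ee_pos"],o["ft_force"],o["width"])
im=np.zeros((580,800,3),np.uint8)
d=imaging.get_image("wrist"); np.savez("w5.npz",**d)
b=imaging.get_image("side");s=imaging.get_image("scene")
im[:,:500]=cv2.resize(d["pixels"][90:322,156:356],(500,580),interpolation=2)
im[:290,500:]=cv2.resize(b["pixels"][245:335,150:243],(300,290),interpolation=2)
im[290:,500:]=cv2.resize(s["pixels"][210:295,110:198],(300,290),interpolation=2)
cv2.imwrite("pics/i.png",im[:,:,::-1])
E
```

```text
[ 513.10203399 -254.14840004   -8.5979752 ] [-0.14013751  0.7287091  -0.50624753] 23.056920023449802
```

View pics/i.png

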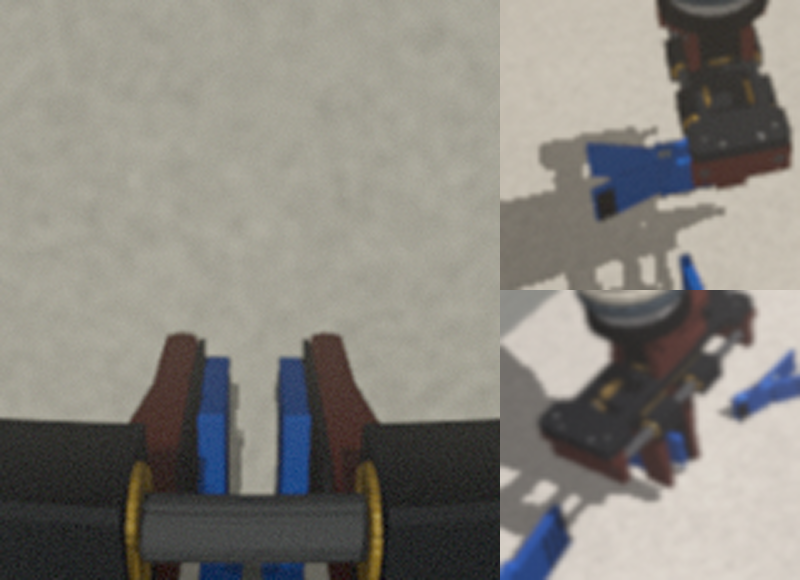

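The clip is squeezed (width 23.1 mm), gaping and lifted. But from here the last joint can't reach the final yaw: it would need q6 ≈ 3.47 or -2.82, against limits of ±2.54. I'll set the clip down and regrip with the tool turned half way round, which puts q6 near 0.3 at the goal.

Request:
jog_arm(travel=[[0, 0, -0.01], [0, 0, -0.025], [0, 0, -0.038], [0, 0, -0.046], [0, 0, -0.05], [0, 0, -0.05], [0, 0, -0.05], [0, 0, -0.05], [0, 0, -0.05], [0, 0, -0.05]], dr=[[0, 0, 0], [0, 0, 0], [0, 0, 0], [0, 0, 0], [0, 0, 0], [0, 0, 0], [0, 0, 0], [0, 0, 0], [0, 0, 0], [0, 0, 0]])

```text
t: 8.55
ee_pos: [514.0, -254.6, -27.9]
orientation: [-2.277, 2.163, -0.001]
ft_force: [0.9, -0.1, -0.6]
width: 23.3
```

Request:
jog_arm(travel=[[0, 0, 0], [0, 0, 0], [0, 0, 0], [0, 0, 0], [0, 0, 0], [0, 0, 0], [0, 0, 0], [0, 0, 0.03], [0, 0, 0.08], [0, 0, 0.13]], dr=[[0, 0, 0], [0, 0, 0], [0, 0, 0], [0, 0, 0], [0, 0, 0], [0, 0, 0], [0, 0, 0], [0, 0, 0], [0, 0, 0], [0, 0, 0]], hand=1)

```text
t: 9.55
ee_pos: [513.8, -254.5, 25.1]
orientation: [-2.277, 2.163, 0.0]
ft_force: [-0.3, 0.4, -0.1]
width: 87.9
```

Request:
jog_arm(travel=[[0, 0, 0.02], [0, 0, 0.02], [0, 0, 0.02], [0, 0, 0.02], [0, 0, 0.02], [0, 0, 0.02], [0, 0, 0.02], [0, 0, 0.02], [0, 0, 0.02], [0, 0, 0.02]], dr=[[0, 0, 0.09], [0, 0, 0.18], [0, 0, 0.27], [0, 0, 0.36], [0, 0, 0.45], [0, 0, 0.54], [0, 0, 0.63], [0, 0, 0.72], [0, 0, 0.81], [0, 0, 0.9]])

```text
t: 10.55
ee_pos: [514.1, -254.6, 34.1]
orientation: [-3.137, 0.156, -0.0]
ft_force: [0.2, -0.1, 0.1]
width: 88.1
```

Request:
jog_arm(travel=[[0, 0, 0], [0, 0, 0], [0, 0, 0], [0, 0, 0], [0, 0, 0], [0, 0, 0], [0, 0, 0], [0, 0, 0], [0, 0, 0], [0, 0, 0]], dr=[[0, 0, 0.09], [0, 0, 0.18], [0, 0, 0.27], [0, 0, 0.36], [0, 0, 0.45], [0, 0, 0.54], [0, 0, 0.63], [0, 0, 0.72], [0, 0, 0.81], [0, 0, 0.9]])

```text
t: 11.55
ee_pos: [514.3, -254.8, 35.0]
orientation: [2.482, 1.926, 0.0]
ft_force: [0.4, -0.2, 0.0]
width: 88.0
```

```bash
python3 - <<'E'
from h import *
from workcell import imaging
d=imaging.get_image("wrist");np.savez("w6.npz",**d)
cv2.imwrite("pics/j.png",cv2.resize(d["pixels"][60:330,96:416,::-1],(800,675),interpolation=2)[:600])
E
```

```text
(no output)
```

View pics/j.png

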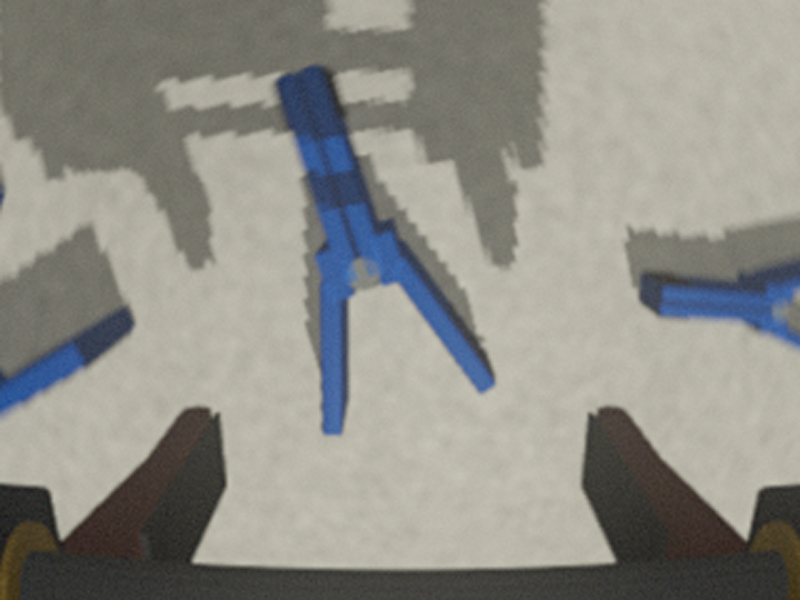

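Shut clip from the jaw side: hinge at (363,270), jaw tip top at about (303,80), tail ends at (333,430) and (487,383).

```bash
python3 - <<'E'
from h import *
from workcell import telemetry
o=telemetry.get_obs();print(o["ee_pos"],o["orientation"],o["qpos"])
d=dict(np.load("w6.npz"))
P={n:fplane(d,96+x/2.5,60+y/2.5,32) for n,x,y in(("h",363,270),("j",304,82),("a",333,431),("b",487,384))}
for n in P: print(n,P[n].round(1))
m=(P["a"]+P["b"])/2
for q in("h","j"): print(np.degrees(np.arctan2(*(P[q]-m)[[1,0]])))
E
```

```text
[ 514.28340836 -254.78618394   35.00342214] [2.47483277e+00 1.93441521e+00 8.57634139e-05] [-4.80630060e-01  5.68102420e-01  1.83112949e+00 -2.03797971e-04
  7.41925935e-01 -1.80736356e+00]
h [ 476.2 -255.5   32. ]
j [ 423.3 -257.7   32. ]
a [ 519.5 -276.4   32. ]
b [ 516.5 -230.2   32. ]
-176.85307261561195
-177.3325131827971
```

Request:
jog_arm(travel=[[-0.002, 0.001, 0], [-0.004, 0.003, 0], [-0.004, 0.003, -0.01], [-0.004, 0.003, -0.04], [-0.004, 0.003, -0.07], [-0.004, 0.003, -0.1], [-0.004, 0.003, -0.13], [-0.004, 0.003, -0.15], [-0.004, 0.003, -0.16], [-0.004, 0.003, -0.16]], dr=[[0, 0, 0.09], [0, 0, 0.187], [0, 0, 0.187], [0, 0, 0.187], [0, 0, 0.187], [0, 0, 0.187], [0, 0, 0.187], [0, 0, 0.187], [0, 0, 0.187], [0, 0, 0.187]])

```text
t: 12.6
ee_pos: [512.3, -253.4, -29.8]
orientation: [-2.165, -2.275, 0.0]
ft_force: [0.1, -0.2, 0.5]
width: 87.4
```

Request:
jog_arm(travel=[[0, 0, 0], [0, 0, 0], [0, 0, 0], [0, 0, 0], [0, 0, 0], [0, 0, 0], [0, 0, 0], [0, 0, 0], [0, 0, 0], [0, 0, 0]], dr=[[0, 0, 0], [0, 0, 0], [0, 0, 0], [0, 0, 0], [0, 0, 0], [0, 0, 0], [0, 0, 0], [0, 0, 0], [0, 0, 0], [0, 0, 0]], hand=-1)

```text
t: 13.6
ee_pos: [512.8, -253.6, -29.5]
orientation: [2.166, 2.276, 0.0]
ft_force: [1.0, -0.2, 3.9]
width: 22.8
```

Request:
jog_arm(travel=[[0, 0, 0], [0, 0, 0], [0, 0, 0], [0, 0, 0.02], [0, 0, 0.05], [0, 0, 0.1], [0, 0, 0.15], [0, 0, 0.2], [0, 0, 0.25], [0, 0, 0.25]], dr=[[0, 0, 0], [0, 0, 0], [0, 0, 0], [0, 0, 0], [0, 0, 0], [0, 0, 0], [0, 0, 0], [0, 0, 0], [0, 0, 0], [0, 0, 0]])

```text
t: 14.6
ee_pos: [514.3, -254.4, 73.6]
orientation: [2.162, 2.272, 0.002]
ft_force: [0.5, -0.0, -0.8]
width: 23.0
```

Regripped at width 23.0 mm and lifted. Next I'll carry it high to a standoff in front of the edge, turning as it goes.

Request:
jog_arm(travel=[[0.02, 0.06, 0], [0.04, 0.13, 0], [0.07, 0.2, 0], [0.1, 0.28, 0], [0.12, 0.36, 0], [0.15, 0.44, 0], [0.18, 0.52, 0], [0.2, 0.6, 0], [0.22, 0.65, 0], [0.23, 0.68, 0]], dr=[[0, 0, -0.05], [0, 0, -0.13], [0, 0, -0.22], [0, 0, -0.31], [0, 0, -0.4], [0, 0, -0.49], [0, 0, -0.58], [0, 0, -0.67], [0, 0, -0.76], [0, 0, -0.85]])

```text
t: 15.6
ee_pos: [606.1, 19.4, 72.8]
orientation: [3.106, 0.439, -0.005]
ft_force: [0.5, -0.5, -0.9]
width: 23.3
```

Request:
jog_arm(travel=[[0, 0, 0], [0, 0, 0], [0, 0, 0], [0, 0, 0], [0, 0, -0.02], [0, 0, -0.05], [0, 0, -0.08], [0, 0, -0.11], [0, 0, -0.118], [0, 0, -0.118]], dr=[[0, 0, -0.07], [0, 0, -0.15], [0, 0, -0.24], [0, 0, -0.31], [0, 0, -0.32], [0, 0, -0.32], [0, 0, -0.32], [0, 0, -0.32], [0, 0, -0.32], [0, 0, -0.32]])

```text
t: 16.6
ee_pos: [605.4, 19.4, 24.4]
orientation: [3.119, -0.346, -0.009]
ft_force: [1.1, -0.1, -0.1]
width: 22.7
```

```bash
python3 - <<'E'
from h import *
from workcell import imaging,telemetry
o=telemetry.get_obs();print(o["ee_pos"],o["orientation"],o["qpos"],o["width"],np.degrees(2*np.arctan2(o["orientation"][1],o["orientation"][0])))
d=imaging.get_image("wrist");np.savez("w7.npz",**d)
s=imaging.get_image("scene");np.savez("s7.npz",**s)
b=imaging.get_image("side");np.savez("b7.npz",**b)
im=np.zeros((600,800,3),np.uint8)
im[:,:480]=cv2.resize(d["pixels"][20:320,136:376],(480,600),interpolation=2)
im[:300,480:]=cv2.resize(b["pixels"][120:220,170:277],(320,300),interpolation=2)
im[300:,480:]=cv2.resize(s["pixels"][120:220,210:317],(320,300),interpolation=2)
cv2.imwrite("pics/k.png",im[:,:,::-1])
E
```

```text
[605.37590477  19.40587815  24.37690344] [ 3.11865384 -0.34619062 -0.00926608] [ 0.01409574  0.62151561  1.75513468 -0.00431207  0.77127589  0.23830474] 22.72893286086186 -12.668533764770425
```

View pics/k.png

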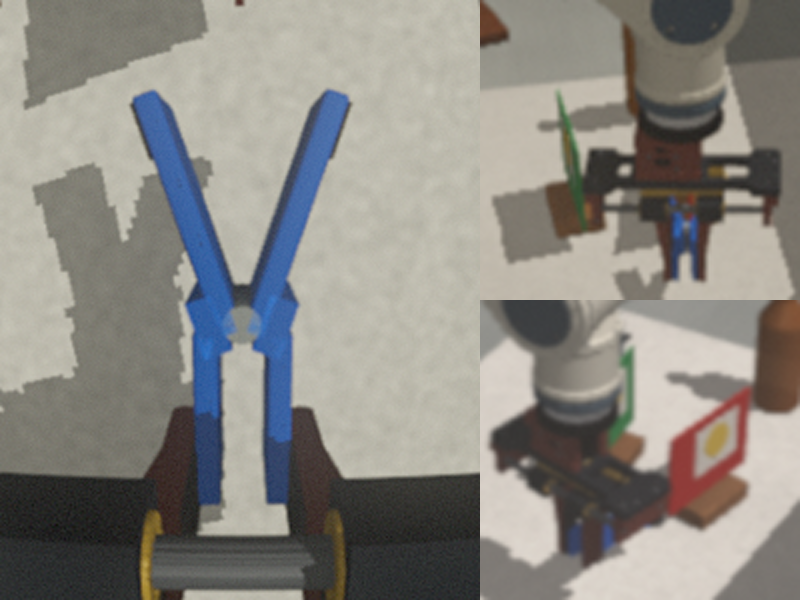

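The clip gapes wide (tips at (147,95) and (335,95), hinge at (240,322)), and the red card's edge is just coming into view at (240,3), lined up with the gap. I'll measure the card and the clip from this frame.

```bash
cat >> h.py <<'E'
def fpts(d):
    E=d["extrinsics"];v,u=np.mgrid[:384,:512];x=u-d["cx"];y=v-d["cy"];r=np.hypot(x,y)+1e-9;t=r/d["fx"];z=d["range_z"]
    c=np.stack([x/r*np.tan(t)*z,y/r*np.tan(t)*z,z],-1);return (c-E[:3,3])@E[:3,:3]
def masks(d):
    h=hsv(d);s=(h[...,1]>130)&(h[...,2]>50)&(d["range_z"]>0)
    return s&((h[...,0]<5)|(h[...,0]>173)), s&(h[...,0]>100)&(h[...,0]<128)
E
python3 - <<'E'
from h import *
d=dict(np.load("w7.npz"));p=fpts(d);r,b=masks(d)
def show(n,q):
    if len(q): print(n,len(q),np.percentile(q,[2,50,98],axis=0).round(1).tolist())
ok=lambda q:q[(q[:,2]>10)&(q[:,2]<130)&(q[:,1]>110)]
show("wrist red",ok(p[r]))
for n in("s7","b7"):
    e=dict(np.load(n+".npz"));r2,_=masks(e);q=pts(e,r2)[0];q=q[(abs(q[:,0]-650)<40)&(q[:,1]>110)&(q[:,1]<320)&(q[:,2]>24)&(q[:,2]<130)];show(n,q)
    if len(q)>20:
        f=cv2.fitLine(q[:,:2].astype(np.float32),cv2.DIST_HUBER,0,.01,.01).ravel();print("line",f,"ang",np.degrees(np.arctan2(f[1],f[0])),"x at y=152",f[2]+(152-f[3])*f[0]/f[1])
q=p[b]; g=np.array([605.4,19.4]);a=np.radians(77.33);ex=np.array([np.cos(a),np.sin(a)]);ey=np.array([-ex[1],ex[0]])
L=np.c_[(q[:,:2]-g)@ex-36,(q[:,:2]-g)@ey,q[:,2]];L=L[(L[:,0]>-60)&(L[:,0]<75)&(abs(L[:,1])<50)]
show("clip local",L)
for lo,hi in((-48,-36),(0,10),(20,30),(40,50),(50,62)):
    k=L[(L[:,0]>lo)&(L[:,0]<hi)]; 
    if len(k): 
        top=k[k[:,2]>np.percentile(k[:,2],90)-4]; print(lo,hi,"ztop",np.percentile(k[:,2],[50,95]).round(1),"y left/right med",[np.round(np.median(k[:,1][k[:,1]*s>0]),1) for s in(1,-1)])
E
```

```text
wrist red 3 [[634.0, 152.0, 54.2], [634.1, 152.2, 57.8], [634.2, 152.4, 60.0]]
s7 282 [[635.3, 153.0, 25.5], [642.3, 179.3, 63.8], [661.5, 269.5, 119.9]]
line [2.0746259e-01 9.7824293e-01 6.4561206e+02 1.9541841e+02] ang 78.0263 x at y=152 636.40405
clip local 5230 [[-35.7, -20.7, 75.1], [15.5, 5.0, 85.1], [58.4, 20.0, 86.4]]
-48 -36 ztop [85.5 86.3] y left/right med [np.float64(8.0), np.float64(-9.5)]
0 10 ztop [85.3 86.2] y left/right med [np.float64(6.7), np.float64(-8.1)]
20 30 ztop [84.9 86.1] y left/right med [np.float64(8.3), np.float64(-9.7)]
40 50 ztop [84.9 86. ] y left/right med [np.float64(15.3), np.float64(-16.7)]
50 62 ztop [84.8 85.9] y left/right med [np.float64(19.1), np.float64(-20.1)]
```

Request:
jog_arm(travel=[[0.003, 0.004, 0.004], [0.006, 0.02, 0.004], [0.011, 0.04, 0.004], [0.015, 0.06, 0.004], [0.02, 0.08, 0.004], [0.0245, 0.1, 0.004], [0.029, 0.12, 0.004], [0.0335, 0.14, 0.004], [0.0365, 0.155, 0.004], [0.0385, 0.165, 0.004]], dr=[[0, 0, 0.007], [0, 0, 0.007], [0, 0, 0.007], [0, 0, 0.007], [0, 0, 0.007], [0, 0, 0.007], [0, 0, 0.007], [0, 0, 0.007], [0, 0, 0.007], [0, 0, 0.007]])

```text
t: 17.75
ee_pos: [622.0, 86.1, 27.4]
orientation: [3.121, -0.329, -0.005]
ft_force: [-0.1, 0.0, -1.3]
width: 23.2
```

```bash
python3 - <<'E'
from h import *
from workcell import imaging,telemetry
o=telemetry.get_obs();print(o["ee_pos"],o["orientation"],o["ft_force"],o["width"],np.degrees(2*np.arctan2(o["orientation"][1],o["orientation"][0])))
d=imaging.get_image("wrist");np.savez("w8.npz",**d)
s=imaging.get_image("scene")
b=imaging.get_image("side")
im=np.zeros((600,800,3),np.uint8)
im[:,:480]=cv2.resize(d["pixels"][0:300,136:376],(480,600),interpolation=2)
im[:300,480:]=cv2.resize(b["pixels"][120:220,190:297],(320,300),interpolation=2)
im[300:,480:]=cv2.resize(s["pixels"][120:220,220:327],(320,300),interpolation=2)
cv2.imwrite("pics/l.png",im[:,:,::-1])
p=fpts(d);r,bl=masks(d);g=o["ee_pos"][:2];a=np.radians(90+np.degrees(2*np.arctan2(o["orientation"][1],o["orientation"][0])))
ex=np.array([np.cos(a),np.sin(a)]);ey=np.array([-ex[1],ex[0]])
for n,m in(("red",r),("blue",bl)):
    q=p[m];L=np.c_[(q[:,:2]-g)@ex-36,(q[:,:2]-g)@ey,q[:,2]];L=L[(L[:,0]>-60)&(L[:,0]<160)&(abs(L[:,1])<50)&(L[:,2]>24)&(L[:,2]<130)]
    print(n,len(L),np.percentile(L,[1,50,99],axis=0).round(1).tolist())
    for lo in range(20,60,10):
        k=L[(L[:,0]>lo)&(L[:,0]<lo+10)]
        if len(k): print(lo,len(k),[np.percentile(k[:,1][k[:,1]*s>0],[3,97]).round(1).tolist() if (k[:,1]*s>0).any() else 0 for s in(1,-1)],k[:,2].min().round(),k[:,2].max().round())
E
```

```text
[622.00331872  86.09603894  27.44232801] [ 3.1208692  -0.32883265 -0.00518717] [-0.10760511  0.03270166 -1.25047388] 23.215663544896568 -12.029636617822232
red 1231 [[32.4, 0.1, 104.5], [55.0, 1.6, 121.6], [78.7, 3.0, 123.1]]
30 197 [[0.3, 2.6], 0] 120.0 123.0
40 268 [[0.1, 2.9], 0] 107.0 123.0
50 290 [[0.1, 2.9], 0] 61.0 123.0
blue 4864 [[-37.7, -21.8, 78.1], [15.5, 4.3, 88.2], [59.3, 21.4, 89.7]]
20 571 [[4.9, 12.0], [-12.9, -6.5]] 70.0 90.0
30 479 [[9.6, 16.0], [-16.2, -10.0]] 87.0 90.0
40 528 [[12.8, 19.4], [-20.0, -13.1]] 86.0 90.0
50 561 [[15.7, 22.9], [-23.2, -16.5]] 68.0 90.0
```

View pics/l.png

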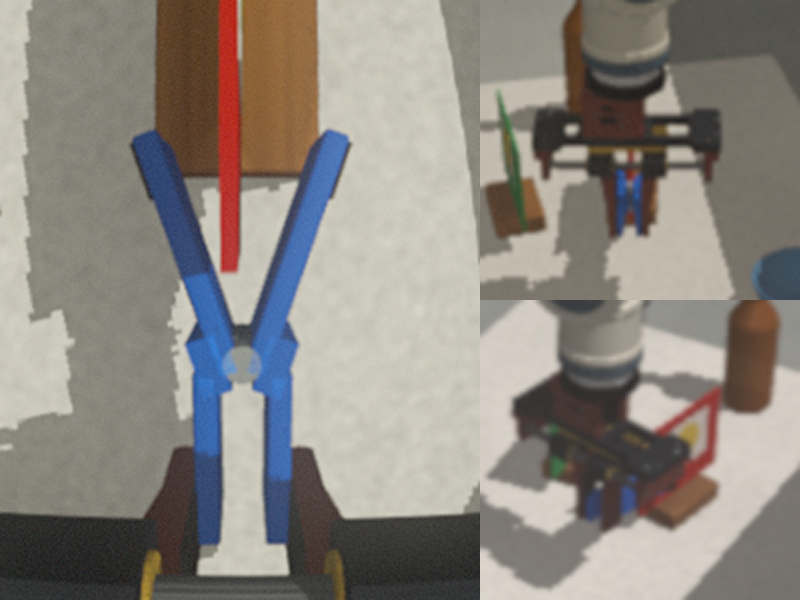

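The card's edge is between the open jaws, about 27 mm past the tips and roughly 1.7 mm off the centre line. I'll trim that out.

Request:
jog_arm(travel=[[-0.002, 0, 0], [-0.004, 0.001, 0], [-0.004, 0.001, 0], [-0.004, 0.001, 0], [-0.004, 0.001, 0], [-0.004, 0.001, 0], [-0.004, 0.001, 0], [-0.004, 0.001, 0], [-0.004, 0.001, 0], [-0.004, 0.001, 0]], dr=[[0, 0, 0], [0, 0, 0], [0, 0, 0], [0, 0, 0], [0, 0, 0], [0, 0, 0], [0, 0, 0], [0, 0, 0], [0, 0, 0], [0, 0, 0]])

```text
t: 18.9
ee_pos: [620.3, 86.0, 27.4]
orientation: [3.121, -0.329, -0.005]
ft_force: [-0.5, 0.0, -1.4]
width: 22.8
```

```bash
python3 - <<'E'
from h import *
from workcell import imaging,telemetry,ticket
o=telemetry.get_obs();print(o["t"],o["ee_pos"],o["ft_force"],o["width"],abs(o["qvel"]).max())
d=imaging.get_image("wrist")
p=fpts(d);r,bl=masks(d);g=o["ee_pos"][:2];a=np.pi/2+2*np.arctan2(o["orientation"][1],o["orientation"][0])
ex=np.array([np.cos(a),np.sin(a)]);ey=np.array([-ex[1],ex[0]])
R=[]
for n,m in(("red",r),("blue",bl)):
    q=p[m];L=np.c_[(q[:,:2]-g)@ex-36,(q[:,:2]-g)@ey,q[:,2]];L=L[(L[:,0]>-60)&(L[:,0]<160)&(abs(L[:,1])<50)&(L[:,2]>24)&(L[:,2]<130)];R.append(L)
    print(n,np.percentile(L,[1,50,99],axis=0).round(1).tolist())
R,B=R
c=[np.percentile(R[:,1],2),np.percentile(R[:,1],98)];k=B[(B[:,0]>30)&(B[:,0]<36)]
i=[np.percentile(k[k[:,1]>0,1],3),np.percentile(k[k[:,1]<0,1],97)];print("card y",c,"inner",i)
if i[0]-c[1]>3 and c[0]-i[1]>3 and 20<o["width"]<25: print(ticket.close_job())
E
```

```text
18.9 [620.27013869  85.99015633  27.43056599] [-0.54414801  0.04588667 -1.35563304] 22.809301944628487 0.001784977879460583
red [[32.6, -1.5, 92.7], [56.0, -0.1, 121.6], [78.8, 1.3, 123.2]]
blue [[-37.4, -21.7, 79.3], [15.5, 4.0, 88.2], [59.5, 21.5, 89.7]]
card y [np.float64(-1.4045622767798578), np.float64(1.266758917193348)] inner [np.float64(9.558738855752239), np.float64(-9.569553970904947)]
the job is handed in; nothing more can be done
None
```

The job is handed in at t ≈ 19 s: the arm is holding the middle clip level and fully squeezed, with its jaws around the red card's right-hand edge.

**Last checks**
- **Grip and height:** the finger opening reads 22.8 mm, which means fully open. The clip's mid-height is about 73 mm, against 72 mm for the middle of the edge.
- **Position:** the jaw tips reach about 27 mm past the edge. The card is centred, with about 8 mm clear on each side at the edge.
- **Contact:** forces on the tool are about 1 N, roughly the weight of the clip.

**What disagreed or had to be redone**
- **Finger height:** the real fingertips sat about 34 mm above the reported TCP (measured by wrist depth). The first close went shut above the clip without touching it. I corrected the depth from the images.
- **Regrip:** from the first good grip, the last joint could not reach the final angle. I set the clip back down where it had been, let it close, turned the tool half way round and gripped it again. The clip was therefore released once before the final pick-up.
- **Bystanders:** I did not measure them again at the end. The moves stayed clear of them, and no unexpected force showed.

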